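# Load the stirrer from the fridge tray in order

## Task

Move the four sample vessels from the white fridge tray to the four ringed places of the magnetic stirrer, keeping their order: begin with the one beside the tray's pull handle, which goes on the place next to the stirrer's control panel, then work along the row one at a time, each vessel to the next place. Set each one down gently and upright in the middle of its ring, and leave the beaker and the wash bottle where they stand.

Things in the scene. Friction and masses are not known exactly. Their poses are not given: they have to be found in the camera images.
- round_bottle: round amber glass bottle, paper label, ribbed white screw cap, 104 mm high; body 51 mm in diameter to 50 mm height, shoulder, neck 27 mm from 67 mm up, cap 34 mm in diameter from 78 to 104 mm. Grip the cap from above, about 92 mm above the underside. About 0.16 kg. Origin: centre of the underside, z up its axis. Which vessel is in which compartment varies.
- square_bottle: square white plastic bottle, ribbed white screw cap, 98 mm high; body 44 x 44 mm and 58 mm high, shoulder to 65 mm, neck 26 mm, round cap 33 mm in diameter from 72 to 98 mm. Grip the cap from above, about 86 mm above the underside. About 0.11 kg. Origin: centre of the underside, z up its axis, x and y across its faces.
- flask: clear glass conical flask, dark rubber stopper, 106 mm high; base 56 mm in diameter, cone narrowing to a 25 mm neck from 60 to 88 mm height, lip 31 mm in diameter at 90 to 93 mm, stopper 25 to 29 mm in diameter above it to 106 mm. Grip it at the lip from above, about 92 mm above the underside. About 0.14 kg. Origin: centre of the underside, z up its axis.
- jar: straight, wide-mouthed clear glass jar, paper label, metal lid, 92 mm high; body and lid both 50 mm in diameter, lid from 72 to 92 mm. Grip the lid from above, about 80 mm above the underside. About 0.17 kg. Origin: centre of the underside, z up its axis.
- tray: white plastic fridge tray, fixed, 285 x 75 mm, walls 30 mm high, a row of four 65 mm square compartments, one vessel in each (floor 6 mm thick, dividers 24 mm high); grey pull handle, a loop reaching 28 mm out, at the +x end. Origin: centre of the underside, x along the row towards the handle. Compartment centres on x, first to fourth from the handle: +105, +35, -35, -105 mm.
- stirrer: white magnetic stirrer, fixed, 310 x 120 mm, flat top 55 mm high with a row of four printed rings 66 mm in diameter; grey sloping control panel with display and knob (75 mm long, under 70 mm high) at the -x end. Origin: on the bench under the row's middle, x along the row away from the panel. Ring centres on x, first to fourth from the panel: -111, -37, +37, +111 mm. Left or right of the tray.
- beaker: empty clear glass beaker, 52 mm in diameter, 70 mm high, loose, standing between tray and stirrer; to be left alone. Origin: centre of the underside.
- wash_bottle: white plastic wash bottle with a blue cap and a bent white spout, 64 mm in diameter, 180 mm high over the spout, which reaches 58 mm out along its x axis, loose, standing to the left of the work; to be left alone. Origin: centre of the underside.

How it is judged:
On the way, in this order (a step that is already met when the one before it is completed fails the run):
1. the first vessel counted from the tray's handle stands on the first place counted from the stirrer's control panel, upright and still, and those that follow are still in their compartments (((x of round_bottle in the frame of stirrer between -0.123 and -0.099 m and y of round_bottle in the frame of stirrer between -0.012 and 0.012 m and z of round_bottle in the frame of stirrer between 0.049 and 0.061 m) or (x of square_bottle in the frame of stirrer between -0.123 and -0.099 m and y of square_bottle in the frame of stirrer between -0.012 and 0.012 m and z of square_bottle in the frame of stirrer between 0.049 and 0.061 m) or (x of flask in the frame of stirrer between -0.123 and -0.099 m and y of flask in the frame of stirrer between -0.012 and 0.012 m and z of flask in the frame of stirrer between 0.049 and 0.061 m) or (x of jar in the frame of stirrer between -0.123 and -0.099 m and y of jar in the frame of stirrer between -0.012 and 0.012 m and z of jar in the frame of stirrer between 0.049 and 0.061 m)) and ((x of round_bottle in the frame of tray between 0.005 and 0.065 m and y of round_bottle in the frame of tray between -0.03 and 0.03 m and z of round_bottle in the frame of tray below 0.026 m) or (x of square_bottle in the frame of tray between 0.005 and 0.065 m and y of square_bottle in the frame of tray between -0.03 and 0.03 m and z of square_bottle in the frame of tray below 0.026 m) or (x of flask in the frame of tray between 0.005 and 0.065 m and y of flask in the frame of tray between -0.03 and 0.03 m and z of flask in the frame of tray below 0.026 m) or (x of jar in the frame of tray between 0.005 and 0.065 m and y of jar in the frame of tray between -0.03 and 0.03 m and z of jar in the frame of tray below 0.026 m)) and ((x of round_bottle in the frame of tray between -0.065 and -0.005 m and y of round_bottle in the frame of tray between -0.03 and 0.03 m and z of round_bottle in the frame of tray below 0.026 m) or (x of square_bottle in the frame of tray between -0.065 and -0.005 m and y of square_bottle in the frame of tray between -0.03 and 0.03 m and z of square_bottle in the frame of tray below 0.026 m) or (x of flask in the frame of tray between -0.065 and -0.005 m and y of flask in the frame of tray between -0.03 and 0.03 m and z of flask in the frame of tray below 0.026 m) or (x of jar in the frame of tray between -0.065 and -0.005 m and y of jar in the frame of tray between -0.03 and 0.03 m and z of jar in the frame of tray below 0.026 m)) and ((x of round_bottle in the frame of tray between -0.135 and -0.075 m and y of round_bottle in the frame of tray between -0.03 and 0.03 m and z of round_bottle in the frame of tray below 0.026 m) or (x of square_bottle in the frame of tray between -0.135 and -0.075 m and y of square_bottle in the frame of tray between -0.03 and 0.03 m and z of square_bottle in the frame of tray below 0.026 m) or (x of flask in the frame of tray between -0.135 and -0.075 m and y of flask in the frame of tray between -0.03 and 0.03 m and z of flask in the frame of tray below 0.026 m) or (x of jar in the frame of tray between -0.135 and -0.075 m and y of jar in the frame of tray between -0.03 and 0.03 m and z of jar in the frame of tray below 0.026 m)) and linear speed of each of round_bottle, square_bottle, flask, jar below 0.03 m/s and angle between each of round_bottle, square_bottle, flask, jar's own z axis and vertical below 0.12 rad), for 0.2 s.
2. the second vessel counted from the tray's handle stands on the second place counted from the stirrer's control panel, upright and still, and those that follow are still in their compartments (((x of round_bottle in the frame of stirrer between -0.049 and -0.025 m and y of round_bottle in the frame of stirrer between -0.012 and 0.012 m and z of round_bottle in the frame of stirrer between 0.049 and 0.061 m) or (x of square_bottle in the frame of stirrer between -0.049 and -0.025 m and y of square_bottle in the frame of stirrer between -0.012 and 0.012 m and z of square_bottle in the frame of stirrer between 0.049 and 0.061 m) or (x of flask in the frame of stirrer between -0.049 and -0.025 m and y of flask in the frame of stirrer between -0.012 and 0.012 m and z of flask in the frame of stirrer between 0.049 and 0.061 m) or (x of jar in the frame of stirrer between -0.049 and -0.025 m and y of jar in the frame of stirrer between -0.012 and 0.012 m and z of jar in the frame of stirrer between 0.049 and 0.061 m)) and ((x of round_bottle in the frame of tray between -0.065 and -0.005 m and y of round_bottle in the frame of tray between -0.03 and 0.03 m and z of round_bottle in the frame of tray below 0.026 m) or (x of square_bottle in the frame of tray between -0.065 and -0.005 m and y of square_bottle in the frame of tray between -0.03 and 0.03 m and z of square_bottle in the frame of tray below 0.026 m) or (x of flask in the frame of tray between -0.065 and -0.005 m and y of flask in the frame of tray between -0.03 and 0.03 m and z of flask in the frame of tray below 0.026 m) or (x of jar in the frame of tray between -0.065 and -0.005 m and y of jar in the frame of tray between -0.03 and 0.03 m and z of jar in the frame of tray below 0.026 m)) and ((x of round_bottle in the frame of tray between -0.135 and -0.075 m and y of round_bottle in the frame of tray between -0.03 and 0.03 m and z of round_bottle in the frame of tray below 0.026 m) or (x of square_bottle in the frame of tray between -0.135 and -0.075 m and y of square_bottle in the frame of tray between -0.03 and 0.03 m and z of square_bottle in the frame of tray below 0.026 m) or (x of flask in the frame of tray between -0.135 and -0.075 m and y of flask in the frame of tray between -0.03 and 0.03 m and z of flask in the frame of tray below 0.026 m) or (x of jar in the frame of tray between -0.135 and -0.075 m and y of jar in the frame of tray between -0.03 and 0.03 m and z of jar in the frame of tray below 0.026 m)) and linear speed of each of round_bottle, square_bottle, flask, jar below 0.03 m/s and angle between each of round_bottle, square_bottle, flask, jar's own z axis and vertical below 0.12 rad), for 0.2 s.
3. the third vessel counted from the tray's handle stands on the third place counted from the stirrer's control panel, upright and still, and those that follow are still in their compartments (((x of round_bottle in the frame of stirrer between 0.025 and 0.049 m and y of round_bottle in the frame of stirrer between -0.012 and 0.012 m and z of round_bottle in the frame of stirrer between 0.049 and 0.061 m) or (x of square_bottle in the frame of stirrer between 0.025 and 0.049 m and y of square_bottle in the frame of stirrer between -0.012 and 0.012 m and z of square_bottle in the frame of stirrer between 0.049 and 0.061 m) or (x of flask in the frame of stirrer between 0.025 and 0.049 m and y of flask in the frame of stirrer between -0.012 and 0.012 m and z of flask in the frame of stirrer between 0.049 and 0.061 m) or (x of jar in the frame of stirrer between 0.025 and 0.049 m and y of jar in the frame of stirrer between -0.012 and 0.012 m and z of jar in the frame of stirrer between 0.049 and 0.061 m)) and ((x of round_bottle in the frame of tray between -0.135 and -0.075 m and y of round_bottle in the frame of tray between -0.03 and 0.03 m and z of round_bottle in the frame of tray below 0.026 m) or (x of square_bottle in the frame of tray between -0.135 and -0.075 m and y of square_bottle in the frame of tray between -0.03 and 0.03 m and z of square_bottle in the frame of tray below 0.026 m) or (x of flask in the frame of tray between -0.135 and -0.075 m and y of flask in the frame of tray between -0.03 and 0.03 m and z of flask in the frame of tray below 0.026 m) or (x of jar in the frame of tray between -0.135 and -0.075 m and y of jar in the frame of tray between -0.03 and 0.03 m and z of jar in the frame of tray below 0.026 m)) and linear speed of each of round_bottle, square_bottle, flask, jar below 0.03 m/s and angle between each of round_bottle, square_bottle, flask, jar's own z axis and vertical below 0.12 rad), for 0.2 s.
At the end, for the whole second after the job is handed in: On each ring of the stirrer stands one vessel, upright (within 0.12 rad), within 12 mm of the ring's centre along and across the row, resting on the top plate, still, in the same order counted from the control panel as they stood in the tray counted from its handle (((x of round_bottle in the frame of stirrer between -0.123 and -0.099 m and y of round_bottle in the frame of stirrer between -0.012 and 0.012 m and z of round_bottle in the frame of stirrer between 0.049 and 0.061 m) or (x of square_bottle in the frame of stirrer between -0.123 and -0.099 m and y of square_bottle in the frame of stirrer between -0.012 and 0.012 m and z of square_bottle in the frame of stirrer between 0.049 and 0.061 m) or (x of flask in the frame of stirrer between -0.123 and -0.099 m and y of flask in the frame of stirrer between -0.012 and 0.012 m and z of flask in the frame of stirrer between 0.049 and 0.061 m) or (x of jar in the frame of stirrer between -0.123 and -0.099 m and y of jar in the frame of stirrer between -0.012 and 0.012 m and z of jar in the frame of stirrer between 0.049 and 0.061 m)) and ((x of round_bottle in the frame of stirrer between -0.049 and -0.025 m and y of round_bottle in the frame of stirrer between -0.012 and 0.012 m and z of round_bottle in the frame of stirrer between 0.049 and 0.061 m) or (x of square_bottle in the frame of stirrer between -0.049 and -0.025 m and y of square_bottle in the frame of stirrer between -0.012 and 0.012 m and z of square_bottle in the frame of stirrer between 0.049 and 0.061 m) or (x of flask in the frame of stirrer between -0.049 and -0.025 m and y of flask in the frame of stirrer between -0.012 and 0.012 m and z of flask in the frame of stirrer between 0.049 and 0.061 m) or (x of jar in the frame of stirrer between -0.049 and -0.025 m and y of jar in the frame of stirrer between -0.012 and 0.012 m and z of jar in the frame of stirrer between 0.049 and 0.061 m)) and ((x of round_bottle in the frame of stirrer between 0.025 and 0.049 m and y of round_bottle in the frame of stirrer between -0.012 and 0.012 m and z of round_bottle in the frame of stirrer between 0.049 and 0.061 m) or (x of square_bottle in the frame of stirrer between 0.025 and 0.049 m and y of square_bottle in the frame of stirrer between -0.012 and 0.012 m and z of square_bottle in the frame of stirrer between 0.049 and 0.061 m) or (x of flask in the frame of stirrer between 0.025 and 0.049 m and y of flask in the frame of stirrer between -0.012 and 0.012 m and z of flask in the frame of stirrer between 0.049 and 0.061 m) or (x of jar in the frame of stirrer between 0.025 and 0.049 m and y of jar in the frame of stirrer between -0.012 and 0.012 m and z of jar in the frame of stirrer between 0.049 and 0.061 m)) and ((x of round_bottle in the frame of stirrer between 0.099 and 0.123 m and y of round_bottle in the frame of stirrer between -0.012 and 0.012 m and z of round_bottle in the frame of stirrer between 0.049 and 0.061 m) or (x of square_bottle in the frame of stirrer between 0.099 and 0.123 m and y of square_bottle in the frame of stirrer between -0.012 and 0.012 m and z of square_bottle in the frame of stirrer between 0.049 and 0.061 m) or (x of flask in the frame of stirrer between 0.099 and 0.123 m and y of flask in the frame of stirrer between -0.012 and 0.012 m and z of flask in the frame of stirrer between 0.049 and 0.061 m) or (x of jar in the frame of stirrer between 0.099 and 0.123 m and y of jar in the frame of stirrer between -0.012 and 0.012 m and z of jar in the frame of stirrer between 0.049 and 0.061 m)) and angle between each of round_bottle, square_bottle, flask, jar's own z axis and vertical below 0.12 rad and linear speed of each of round_bottle, square_bottle, flask, jar below 0.02 m/s); the robot touches nothing.
It fails at once if a vessel is tipped over (more than 0.6 rad from upright) (angle between any of round_bottle, square_bottle, flask, jar's own z axis and vertical above 0.6 rad).
It fails at once if a vessel is dropped onto the stirrer (faster than 0.5 m/s within 25 mm above its top) ((x of round_bottle in the frame of stirrer between -0.15 and 0.15 m and y of round_bottle in the frame of stirrer between -0.055 and 0.055 m and z of round_bottle in the frame of stirrer between 0.053 and 0.08 m and linear speed of round_bottle above 0.5 m/s) or (x of square_bottle in the frame of stirrer between -0.15 and 0.15 m and y of square_bottle in the frame of stirrer between -0.055 and 0.055 m and z of square_bottle in the frame of stirrer between 0.053 and 0.08 m and linear speed of square_bottle above 0.5 m/s) or (x of flask in the frame of stirrer between -0.15 and 0.15 m and y of flask in the frame of stirrer between -0.055 and 0.055 m and z of flask in the frame of stirrer between 0.053 and 0.08 m and linear speed of flask above 0.5 m/s) or (x of jar in the frame of stirrer between -0.15 and 0.15 m and y of jar in the frame of stirrer between -0.055 and 0.055 m and z of jar in the frame of stirrer between 0.053 and 0.08 m and linear speed of jar above 0.5 m/s)).
It fails at once if the beaker or the wash bottle is moved by more than 30 mm or tipped (distance of any of beaker, wash_bottle from where it was at the start of the episode above 0.03 m or angle between any of beaker, wash_bottle's own z axis and vertical above 0.4 rad).
It also fails if it takes over 112 s, if anything falls off the work surface, if the arm or the gripper's body presses on something with over 40 N, if the wrist force passes 120 N, or if a joint passes its speed limit or range.

## Robot

A 6-joint arm with a two-finger parallel gripper is mounted at the origin on the work surface. World frame = base frame: x ahead of the robot, y to its left, z up, the work surface at z = 0. Lengths are in m, angles in rad, forces in N, time in s.
With the tool pointing down it reaches from about 0.3 to 0.75 m from the base axis. Payload 8.5 kg.
Tool frame: the origin (TCP) lies on the centre line of the jaws, within the pads' length; the fingertips stand 14 mm ahead of it and the grasp point (between the pads) lies 5 mm behind it; z points along the fingers, y is the direction in which the jaws open and shut (so a half turn about z gives the same grasp; the last joint's range is limited). The gripper opens to 88 mm and grips with 3 to 60 N. Pads are 18 mm wide; open, the fingers measure 123 mm over their backs; the gripper's body (75 mm by 187 mm) begins 45 mm behind the grasp point.
Start: joints at [-1.484, 0.381, 1.297, -0, 1.464, -0.215], TCP at [0.163, -0.525, 0.253] pointing down, gripper open.
Joint ranges: [-3.11, 3.11], [-0.89, 2.33], [0.22, 2.48], [-1.42, 4.56], [0.17, 2.85], [-2.88, 2.88]. Speed limits (rad/s): [2.39, 2.39, 3.14, 3.14, 3.14, 3.14].

## Interface

Orientations are given as a unit quaternion [w, x, y, z].
In Python, from bench import env, status, eyes gives the robot as it stands. Calls block until the motion is done:
- env.movep(position, orientation): joint-space move of the TCP to a pose.
- env.movel(position, frame=None, rate=0.15, contact_N=None): straight line of the TCP; frame=None keeps the orientation; rate is the mean speed in m/s. With contact_N (N) it stops when the force on the tool has changed by that much, and returns True; else False.
- env.goto_joints(angles): joint-space move.
- env.grip(opening, grasp_force=None): finger opening in m; grasp_force is the grip in N (None keeps the last); returns when the fingers have stopped.
- env.sleep(seconds).
- env.ik(position, orientation): joint angles nearest the present ones, or None.
- status.read_state(): the state.
- eyes.snapshot(name): name is "side" or "top"; returns (picture, depth): 384x512x3 uint8, red, green, blue; 384x512 float32, m along the optical axis (not along the pixel's ray), 0 where there is no reading.
- eyes.camera_info(name): a dict with "K" (3x3 intrinsics, pixels), "rvec" (rotation vector, rad) and "tvec" (3), from world to camera coordinates, as OpenCV has them. Camera axes: x right, y down, z forward; pixel columns grow to the right and rows downward; lengths in m; the calibration is good to about 2 mm. A picture is of the moment at which its call begins. camera_info takes no time and is no camera call.
A pose or a line that the arm cannot do raises env.MotionError and nothing moves.
- env.finish_job(): hands the job in, once; it reports no verdict.
The state is a dict: "time": time; "qpos": joint angles; "dq": joint speeds; "joint_torque": joint torques, N m; "tcp_pos": TCP position; "orientation": TCP orientation; "contact_force": force on the tool from outside, world axes, zero at the start; "torque": the same for the moment, N m; "gripper_width": finger opening in m.
Only numpy, scipy, OpenCV 4.12 (cv2) and the standard library are available. Lean on these libraries where they do the work, as an engineer would, in place of code of your own. Each camera call takes 0.05 s, during which the arm holds its last target.

## Working session

There is one attempt and no reset: what is moved stays moved. The work goes in short steps, each a Python script; the robot and the scene stay as the last script left them, time stands still between calls to the robot, and variables do not carry over. Pictures are saved under pics/ and viewed, and the job is handed in when it is done.

```bash
mkdir -p pics && ls && python3 - <<'E'
from bench import env, status, eyes
import cv2,numpy as np
for n in("side","top"):
    p,d=eyes.snapshot(n); cv2.imwrite(f"pics/{n}0.png",p[...,::-1]); np.savez(f"{n}0.npz",p=p,d=d)
    c=eyes.camera_info(n); R=cv2.Rodrigues(np.array(c["rvec"],float))[0]
    print(n,np.array(c["K"]).tolist(),"pos",-R.T@np.array(c["tvec"]).ravel(),"fwd",R[2],(d>0).mean())
s=status.read_state();print(s["time"],s["tcp_pos"],s["orientation"],s["gripper_width"])
E
```

```text
pics
side [[387.1380811759649, 0.0, 257.38064615983], [0.0, 387.1380811759649, 185.24388682567374], [0.0, 0.0, 1.0]] pos [0.30821877 0.96889211 0.64998952] fwd [ 0.22128629 -0.78352996 -0.58061448] 0.9957682291666666
top [[495.3227117161966, 0.0, 253.05331190084365], [0.0, 495.3227117161966, 184.40841630390366], [0.0, 0.0, 1.0]] pos [0.36528142 0.12962278 1.32707195] fwd [ 0.13117958  0.00294129 -0.99135426] 0.9959208170572916
0.1 [ 0.16345718 -0.52492544  0.2522429 ] [-6.00051130e-04  9.88636911e-01  1.50321980e-01  3.45224626e-05] 0.08831426950826136
```

View pics/top0.png

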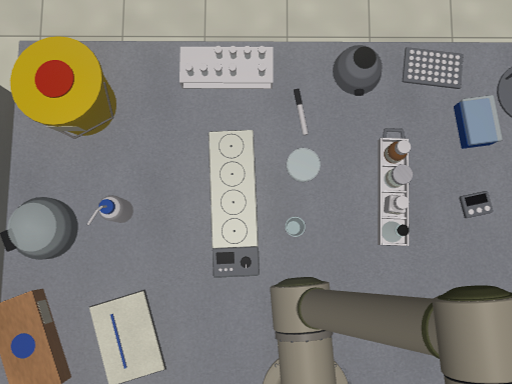

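View pics/side0.png

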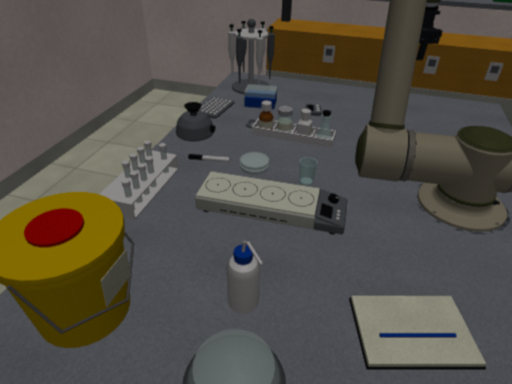

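The top view shows the tray at cols 380-409, rows 128-245, with its handle at the far (top) end. From the handle the order is round bottle, jar, square bottle, flask. The stirrer is at cols 210-258, with its panel at the near (bottom) end, so the first ring is near row 231. The beaker stands at about (295,227). I'll enlarge the crops before measuring.

```bash
python3 - <<'E'
import cv2,numpy as np
p=np.load("top0.npz")["p"][...,::-1]
a=cv2.resize(p[118:255,365:425],None,fx=4.2,fy=4.2,interpolation=cv2.INTER_CUBIC)
b=cv2.resize(p[118:255,195:270],None,fx=4.2,fy=4.2,interpolation=cv2.INTER_CUBIC)
cv2.imwrite("pics/crop1.png",np.hstack([b,a]))
E
cat > h.py <<'E'
from bench import env, status, eyes
import cv2,numpy as np
def cam(n):
    c=eyes.camera_info(n); R=cv2.Rodrigues(np.array(c["rvec"],float))[0]
    return np.array(c["K"],float),R,np.array(c["tvec"],float).ravel()
def ray(n,uv,z):
    K,R,t=cam(n); o=-R.T@t
    uv=np.atleast_2d(np.asarray(uv,float)); d=np.c_[uv,np.ones(len(uv))]@np.linalg.inv(K).T@R
    return o+d*((z-o[2])/d[:,2])[:,None]
def proj(n,P):
    c=eyes.camera_info(n); return cv2.projectPoints(np.atleast_2d(np.asarray(P,float)),np.array(c["rvec"],float),np.array(c["tvec"],float),np.array(c["K"],float),None)[0][:,0]
def cloud(n,d):
    K,R,t=cam(n); v,u=np.mgrid[:d.shape[0],:d.shape[1]]
    X=np.stack([(u-K[0,2])/K[0,0]*d,(v-K[1,2])/K[1,1]*d,d],-1)
    return (X-t)@R
E
```

```text
(no output)
```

View pics/crop1.png

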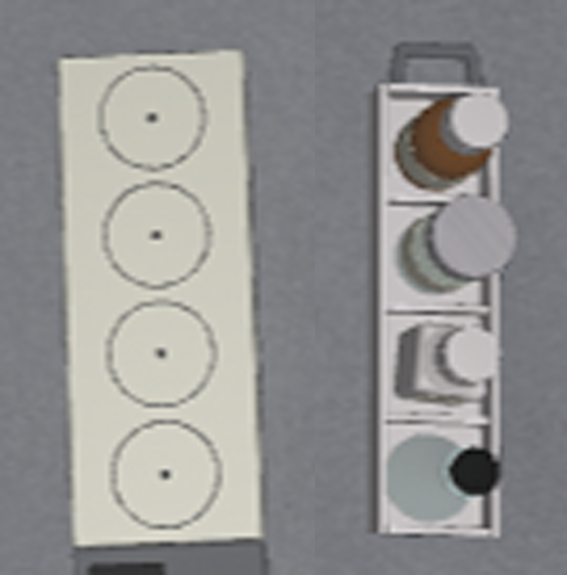

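The crop shows four rings with centre dots on the cream plate. In the tray, every vessel's top leans outward (right) by parallax. I'll measure the ring dots on the z=0.055 plane and the vessel tops from depth and masks.

```bash
python3 - <<'E'
from h import *
f=np.load("top0.npz");p,d=f["p"],f["d"]
hsv=cv2.cvtColor(p,cv2.COLOR_RGB2HSV); g=cv2.cvtColor(p,cv2.COLOR_RGB2GRAY)
# plate
m=np.zeros(g.shape,np.uint8); m[120:260,195:270]=(g[120:260,195:270]>150)
cs,_=cv2.findContours(m,cv2.RETR_EXTERNAL,cv2.CHAIN_APPROX_NONE); c=max(cs,key=cv2.contourArea)
r=cv2.minAreaRect(c); print("plate",r, ray("top",cv2.boxPoints(r),.055)[:,:2].round(4).tolist())
pl=cv2.drawContours(np.zeros_like(m),[c],-1,1,-1); pl=cv2.erode(pl,np.ones((5,5)))
bg=cv2.medianBlur(g,15).astype(float)
dark=np.clip(bg-g,0,None)*pl; dark[dark<15]=0
n,l,st,ce=cv2.connectedComponentsWithStats((dark>0).astype(np.uint8))
rings=[];dots=[]
for i in range(1,n):
    ys,xs=np.where(l==i); w=dark[ys,xs]
    cw=(np.average(xs,weights=w),np.average(ys,weights=w))
    print(st[i].tolist(),np.round(cw,2))
    if st[i,4]>40:
        e=cv2.fitEllipse(np.c_[xs,ys].astype(np.float32)); rings.append(e[0]); print("  ring",e)
    elif st[i,4]<16: dots.append(cw)
print("rings",ray("top",rings,.055).round(4).tolist()); print("dots",ray("top",dots,.055).round(4).tolist())
X=cloud("top",d)
print("plate z",np.median(X[...,2][pl>0]))
reg=np.zeros(g.shape,bool); reg[120:255,370:425]=1
hi=(reg&(X[...,2]>.082)).astype(np.uint8)
n,l,st,ce=cv2.connectedComponentsWithStats(hi)
for i in range(1,n):
    if st[i,4]<15: continue
    z=np.median(X[...,2][l==i]); k=l==i
    cc=max(cv2.findContours(k.astype(np.uint8),0,1)[0],key=cv2.contourArea)
    print("top",st[i].tolist(),ce[i].round(2),"z",z.round(4),"ray",ray("top",ce[i],z)[0].round(4),"med xyz",X[k].mean(0).round(4))
# tray rim
tr=((reg)&(X[...,2]>.022)&(X[...,2]<.04)).astype(np.uint8)
ys,xs=np.where(tr); P=X[ys,xs]; print("rim rect",cv2.minAreaRect(P[:,:2].astype(np.float32)))
b=np.zeros_like(p); b[...,0]=hi*255; b[...,1]=tr*255
cv2.imwrite("pics/mask.png",cv2.resize(np.hstack([p[115:260,360:430],b[115:260,360:430]])[...,::-1],None,fx=4,fy=4,interpolation=0))
E
```

```text
plate ((232.10009765625, 188.60214233398438), (116.08642578125, 44.95930862426758), 87.56334686279297) [[0.6732, 0.2546], [0.6788, 0.1366], [0.3762, 0.1225], [0.3709, 0.237]]
[218, 133, 27, 26, 135] [230.95 145.8 ]
  ring ((230.75973510742188, 145.55018615722656), (24.06529998779297, 24.868215560913086), 85.17438507080078)
[229, 145, 4, 2, 7] [230.73 145.55]
[219, 161, 27, 26, 137] [231.55 173.07]
  ring ((231.8844451904297, 173.45925903320312), (24.476320266723633, 25.115135192871094), 86.59252166748047)
[230, 173, 4, 2, 7] [231.73 173.54]
[220, 189, 27, 26, 137] [232.84 201.8 ]
  ring ((232.89959716796875, 201.74916076660156), (24.750957489013672, 25.24324607849121), 83.55681610107422)
[232, 201, 3, 3, 8] [232.95 201.69]
[221, 218, 27, 26, 137] [234.19 230.35]
  ring ((233.95228576660156, 230.52093505859375), (25.115537643432617, 25.38943862915039), 69.5658950805664)
[233, 230, 3, 2, 6] [233.93 230.49]
rings [[0.636, 0.1922, 0.055], [0.5621, 0.1885, 0.055], [0.4883, 0.1852, 0.055], [0.4144, 0.1817, 0.055]]
dots [[0.636, 0.1923, 0.055], [0.5619, 0.1889, 0.055], [0.4884, 0.185, 0.055], [0.4144, 0.1818, 0.055]]
plate z 0.05391448022219235
top [395, 140, 16, 15, 183] [402.67 147.18] z 0.1084 ray [ 0.6222 -0.2411  0.1084] med xyz [ 0.6199 -0.2378  0.1198]
top [392, 164, 21, 21, 339] [401.97 174.13] z 0.0972 ray [ 0.5556 -0.2404  0.0972] med xyz [ 0.554  -0.2372  0.1073]
top [393, 195, 17, 15, 171] [401.33 202.25] z 0.1028 ray [ 0.4842 -0.2346  0.1028] med xyz [ 0.4829 -0.2308  0.1156]
top [395, 224, 15, 13, 142] [402.12 230.06] z 0.1107 ray [ 0.4152 -0.2318  0.1107] med xyz [ 0.4153 -0.2325  0.1085]
rim rect ((0.5360409617424011, -0.23927034437656403), (0.07581280916929245, 0.3123988211154938), 88.08113861083984)
```

View pics/mask.png

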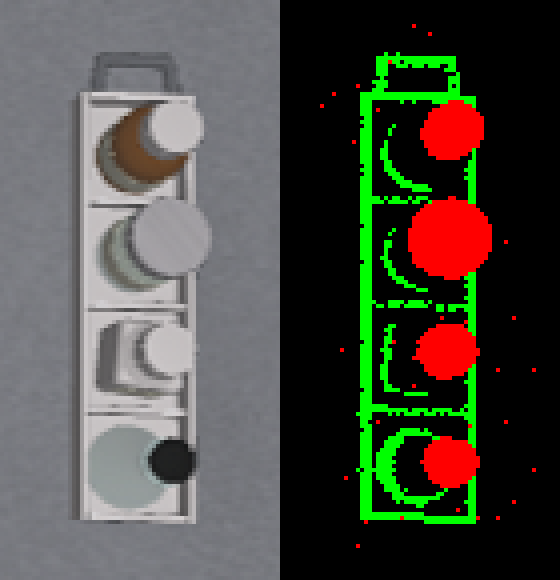

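The mask separates the four tops cleanly (red) from the tray rim (green). Cap sides inflate the blobs a little, so I'll restrict to the top surfaces, use the known heights, and cross-check against the tray compartments and the side camera.

```bash
python3 - <<'E'
from h import *
f=np.load("top0.npz");p,d=f["p"],f["d"]
X=cloud("top",d); g=cv2.cvtColor(p,cv2.COLOR_RGB2GRAY)
names=["round","jar","square","flask"];H=[.110,.098,.104,.112]
px=[(402.7,147.2),(402,174.1),(401.3,202.3),(402.1,230.1)]
S=np.load("side0.npz");Xs=cloud("side",S["d"])
for n,h,c in zip(names,H,px):
    yy,xx=np.mgrid[:384,:512]; near=(abs(xx-c[0])<13)&(abs(yy-c[1])<13)
    k=near&(abs(X[...,2]-h+.001)<.006)
    k=cv2.morphologyEx(k.astype(np.uint8),cv2.MORPH_OPEN,np.ones((3,3)))
    c=max(cv2.findContours(k,0,1)[0],key=cv2.contourArea)
    k=cv2.drawContours(np.zeros_like(k),[c],-1,1,-1)
    ys,xs=np.where(k); ce=(xs.mean(),ys.mean()); rt=ray("top",ce,h)[0]
    bw=xs.max()-xs.min()+1,ys.max()-ys.min()+1
    # side
    u=proj("side",[*rt[:2],h])[0]; near=(abs(xx-u[0])<10)&(abs(yy-u[1])<8)&(abs(Xs[...,2]-h)<.005)&(np.hypot(Xs[...,0]-rt[0],Xs[...,1]-rt[1])<.04)
    ys,xs=np.where(near); cs=(xs.mean(),ys.mean()) if len(xs) else (0,0)
    print(n,np.round(ce,2),bw,"zmed",np.median(X[...,2][k>0]).round(4),"xy",rt[:2].round(4),"| side n",len(xs),u.round(1),np.round(cs,1),ray("side",cs,h)[0,:2].round(4))
# tray outline from rim (z .03) : green wall pts, exclude handle using colour brightness
reg=np.zeros(g.shape,bool); reg[120:255,370:425]=1
t=reg&(X[...,2]>.02)&(X[...,2]<.04)&(g>140)
P=X[t]; r=cv2.minAreaRect(P[:,:2].astype(np.float32)); print("tray",r)
# beaker, wash bottle
for nm,(u0,u1,v0,v1),h in(("beaker",(280,310,212,242),.07),):
    k=X[v0:v1,u0:u1]; q=k[(k[...,2]>.04)]; print(nm,len(q),np.median(q,0).round(3),q.min(0).round(3),q.max(0).round(3))
print("beaker ray",ray("top",(295,227),.07)[0].round(3),"wash",ray("top",(107,207),.15)[0].round(3))
for phi in(-.045,.047):
    for xy in ((.62,-.24),(.415,-.232),(.636,.192),(.414,.182)):
        for a in (phi,phi+np.pi): 
            j=env.ik([*xy,.25],[0,np.cos(a/2),np.sin(a/2),0]); print(xy,round(a,2),None if j is None else np.round(j,2).tolist())
E
```

```text
round [403.71 146.49] (np.int64(13), np.int64(14)) zmed 0.1092 xy [ 0.6236 -0.2433] | side n 39 [266.8 102. ] [266.3 102.8] [ 0.6235 -0.2357]
jar [402.27 173.68] (np.int64(20), np.int64(19)) zmed 0.0974 xy [ 0.5567 -0.2409] | side n 85 [285.4 108.1] [285.1 109.1] [ 0.5558 -0.2325]
square [401.99 201.8 ] (np.int64(13), np.int64(13)) zmed 0.1034 xy [ 0.4852 -0.2359] | side n 42 [305.9 109.9] [305.9 111.1] [ 0.4835 -0.2268]
flask [402.51 230.22] (np.int64(11), np.int64(11)) zmed 0.1115 xy [ 0.4147 -0.2324] | side n 32 [327. 111.] [326.4 111.9] [ 0.4158 -0.2253]
tray ((0.5227068662643433, -0.23903587460517883), (0.07565445452928543, 0.2854780852794647), 88.21057891845703)
beaker 128 [0.429 0.019 0.066] [0.365 0.001 0.04 ] [0.449 0.13  1.327]
beaker ray [0.423 0.027 0.07 ] wash [0.465 0.481 0.15 ]
(0.62, -0.24) -0.04 [-0.55, 0.59, 0.94, -0.0, 1.61, 1.07]
(0.62, -0.24) 3.1 [-0.55, 0.59, 0.94, -0.0, 1.61, -2.07]
(0.415, -0.232) -0.04 [-0.76, 0.25, 1.5, -0.0, 1.39, 0.86]
(0.415, -0.232) 3.1 [-0.76, 0.25, 1.5, -0.0, 1.39, -2.29]
(0.636, 0.192) -0.04 [0.12, 0.59, 0.94, -0.0, 1.61, 1.73]
(0.636, 0.192) 3.1 [0.12, 0.59, 0.94, -0.0, 1.61, -1.41]
(0.414, 0.182) -0.04 [0.15, 0.21, 1.56, -0.0, 1.38, 1.77]
(0.414, 0.182) 3.1 [0.15, 0.21, 1.56, -0.0, 1.38, -1.37]
(0.62, -0.24) 0.05 [-0.55, 0.59, 0.94, -0.0, 1.61, 0.98]
(0.62, -0.24) 3.19 [-0.55, 0.59, 0.94, -0.0, 1.61, -2.16]
(0.415, -0.232) 0.05 [-0.76, 0.25, 1.5, -0.0, 1.39, 0.76]
(0.415, -0.232) 3.19 [-0.76, 0.25, 1.5, -0.0, 1.39, -2.38]
(0.636, 0.192) 0.05 [0.12, 0.59, 0.94, -0.0, 1.61, 1.64]
(0.636, 0.192) 3.19 [0.12, 0.59, 0.94, -0.0, 1.61, -1.5]
(0.414, 0.182) 0.05 [0.15, 0.21, 1.56, -0.0, 1.38, 1.68]
(0.414, 0.182) 3.19 [0.15, 0.21, 1.56, -0.0, 1.38, -1.47]
```

The tray centre comes out at (0.523,-0.239), turned about -1.8°. Every vessel lies within 5 mm of its compartment centre. The side view agrees within 2 mm along the row; its y is biased by the cap sides, but the jaws close in y and centre the vessel that way. I'll start with the round bottle.

```bash
cat >> h.py <<'E'
V=dict(round=(.6236,-.2433,.092),jar=(.5567,-.2409,.080),square=(.4852,-.2359,.086),flask=(.4147,-.2324,.092))
RING=[(.4144,.1818),(.4884,.1850),(.5620,.1888),(.6360,.1923)]
def q(phi): return [0,np.cos(phi/2),np.sin(phi/2),0]
ZC=.25
def pick(n,force=20,ph=-.035):
    x,y,g=V[n]; s=status.read_state
    env.movep([x,y,ZC],q(ph)); env.movel([x,y,.15],rate=.2)
    c=env.movel([x,y,.006+g-.005],rate=.1,contact_N=8); print("down contact",c,s()["tcp_pos"].__repr__())
    if c: return False
    env.grip(0.0,force); print("width",s()["gripper_width"])
    env.movel([x,y,ZC],rate=.12); print("t",s()["time"],"w",s()["gripper_width"],"F",np.round(s()["contact_force"],2)); return True
def place(n,i,dx=0,dy=0,ph=.047):
    x,y=RING[i]; x+=dx;y+=dy; g=V[n][2]; s=status.read_state; zt=.055+g-.005
    env.movep([x,y,ZC],q(ph)); env.movel([x,y,zt+.02],rate=.12)
    c=env.movel([x,y,zt-.004],rate=.025,contact_N=3); print("contact",c,"z-zt",s()["tcp_pos"][2]-zt,"xy",s()["tcp_pos"][:2],"w",s()["gripper_width"])
    env.grip(.085); env.movel([x,y,ZC],rate=.15); print("t",s()["time"])
def snap(tag,n="top"):
    p,d=eyes.snapshot(n); np.savez(f"{tag}.npz",p=p,d=d); cv2.imwrite(f"pics/{tag}.png",p[...,::-1]); return p,d
E
python3 - <<'E'
from h import *
pick("round"); snap("r_side","side"); snap("r_top","top")
E
```

```text
down contact False array([ 0.62399369, -0.24351424,  0.09384823])
width 0.03318053943312007
t 5.7417 w 0.03297836078816311 F [ 0.04  0.02 -0.3 ]
```

View pics/r_side.png

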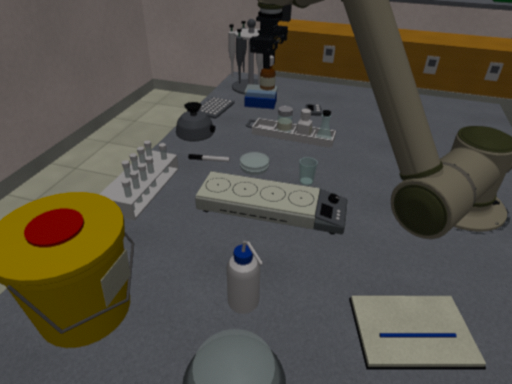

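View pics/r_top.png

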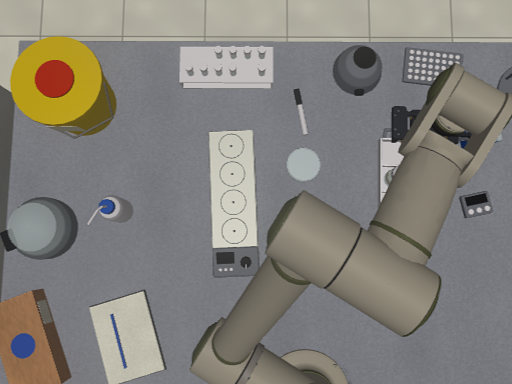

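The side view shows the bottle hanging upright in the gripper at about (267,78). The other three are still in the tray at (285,118), (305,120) and (326,122). Next is placing it on ring 1.

```bash
python3 - <<'E'
from h import *
place("round",0)
x,y,_=V["jar"]; env.movep([x,y,ZC],q(-.035))
p,d=snap("p1_side","side"); snap("p1_top","top")
cv2.imwrite("pics/p1_sc.png",cv2.resize(p[80:240,180:360][...,::-1],None,fx=4,fy=3.7))
E
```

```text
contact True z-zt -0.00022082109674501083 xy [0.4144559  0.18196487] w 0.032950926391411194
t 10.9667
```

View pics/p1_sc.png

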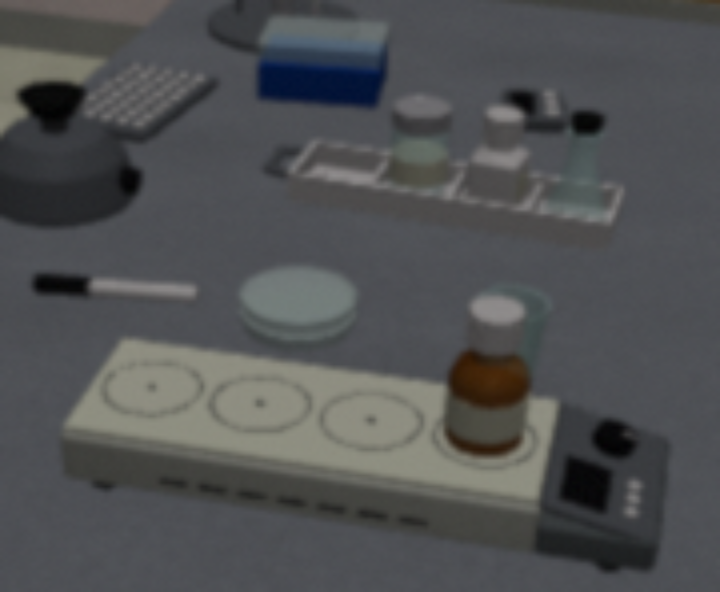

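View pics/p1_top.png

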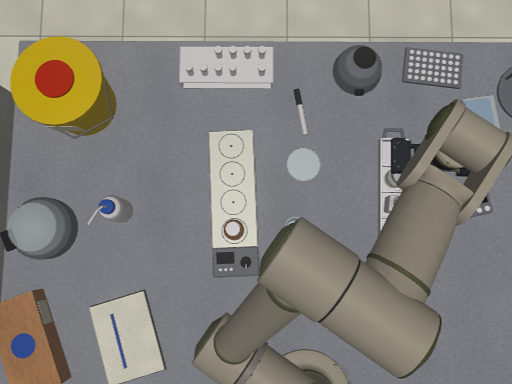

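Side crop: the bottle stands inside ring 1 with its base centred near (485,438) in the crop. In the top view the cap is at about (234,229). I'll check its offset numerically while going on with the jar.

```bash
cat >> h.py <<'E'
HT=dict(round=.104,jar=.092,square=.098,flask=.106)
def check(tag,n,i):
    "vessel top centre vs ring, in stirrer frame, from the top view's depth"
    f=np.load(tag+".npz"); X=cloud("top",f["d"]); h=.055+HT[n]; r=np.array(RING[i])
    k=(np.hypot(X[...,0]-r[0],X[...,1]-r[1])<.04)&(abs(X[...,2]-h)<.006)
    k=cv2.morphologyEx(k.astype(np.uint8),cv2.MORPH_OPEN,np.ones((3,3)))
    ys,xs=np.where(k); 
    if len(xs)<20: print(n,"not seen",len(xs)); return
    c=ray("top",(xs.mean(),ys.mean()),h)[0,:2]-r
    a=np.arctan2(RING[3][1]-RING[0][1],RING[3][0]-RING[0][0]); 
    print(n,"px",len(xs),"off along/across mm",np.round(1e3*np.array([c@[np.cos(a),np.sin(a)],c@[-np.sin(a),np.cos(a)]]),1),"z",np.median(X[...,2][k>0]).round(4))
E
python3 - <<'E'
from h import *
check("p1_top","round",0)
pick("jar"); p,d=snap("j_side","side")
cv2.imwrite("pics/j_sc.png",cv2.resize(p[40:240,180:380][...,::-1],None,fx=2.9,fy=2.9))
E
```

```text
round px 153 off along/across mm [ 0.9 -1.5] z 0.158
down contact False array([ 0.55704004, -0.24109727,  0.08172771])
width 0.0490772320446247
t 16.6333 w 0.04911026155664153 F [ 0.08  0.65 -1.7 ]
```

View pics/j_sc.png

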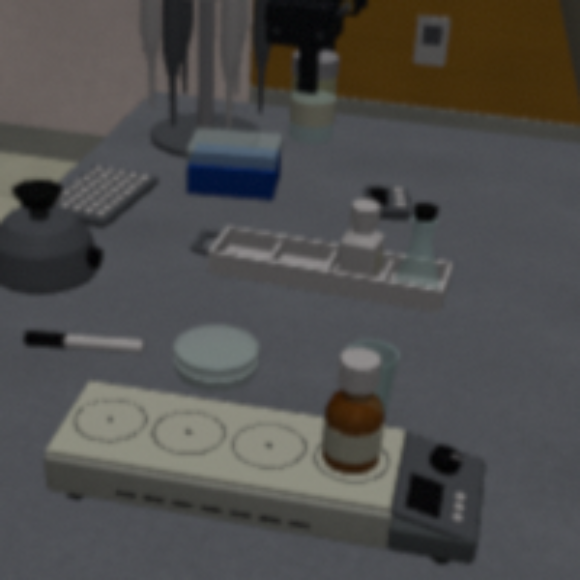

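The jar is held and upright at about (315,100) in the crop. Its axis seems a few pixels right of the near finger at x≈308, so I'll check whether that's perspective or a real offset along the row.

```bash
python3 - <<'E'
from h import *
s=status.read_state();t=np.array(s["tcp_pos"]);print(t)
f=np.load("j_side.npz");p,d=f["p"],f["d"];X=cloud("side",d)
print("axis proj",proj("side",[t+[0,0,-.05],t+[0,0,0],t+[0,.035,.0]]).round(1))
# jar body silhouette below the lid: z between t-.07 and t-.02
k=(np.hypot(X[...,0]-t[0],X[...,1]-t[1])<.045)&(X[...,2]<t[2]-.02)&(X[...,2]>t[2]-.085)
for v in range(384):
    xs=np.where(k[v])[0]
    if len(xs)>6:
        print(v,xs.min(),xs.max(),"mid",(xs.min()+xs.max())/2,"z",np.median(X[v,xs,2]).round(3), "ray mid x at y:",)
print("expected col of axis", proj("side",[t-[0,0,a] for a in(.02,.04,.06,.08)]).round(1).tolist())
E
```

```text
[ 0.55655983 -0.24082153  0.24931657]
axis proj [[287.3  79.3]
 [288.3  64.1]
 [285.8  67.5]]
73 280 295 mid 287.5 z 0.227 ray mid x at y:
74 280 295 mid 287.5 z 0.225 ray mid x at y:
75 280 295 mid 287.5 z 0.221 ray mid x at y:
76 280 295 mid 287.5 z 0.218 ray mid x at y:
77 280 295 mid 287.5 z 0.215 ray mid x at y:
78 280 295 mid 287.5 z 0.211 ray mid x at y:
79 280 294 mid 287.0 z 0.208 ray mid x at y:
80 280 294 mid 287.0 z 0.205 ray mid x at y:
81 280 294 mid 287.0 z 0.201 ray mid x at y:
82 280 294 mid 287.0 z 0.199 ray mid x at y:
83 280 294 mid 287.0 z 0.195 ray mid x at y:
84 280 294 mid 287.0 z 0.192 ray mid x at y:
85 280 294 mid 287.0 z 0.188 ray mid x at y:
86 280 294 mid 287.0 z 0.185 ray mid x at y:
87 280 294 mid 287.0 z 0.182 ray mid x at y:
88 281 293 mid 287.0 z 0.179 ray mid x at y:
89 284 291 mid 287.5 z 0.176 ray mid x at y:
expected col of axis [[287.9, 70.2], [287.5, 76.3], [287.1, 82.3], [286.7, 88.1]]
```

The jar's silhouette mid-line (col 287-287.5) matches the projected tool axis within 0.5 px, so it is centred and the apparent offset was perspective. I'll place the jar and then pick the square bottle.

```bash
python3 - <<'E'
from h import *
place("jar",1)
x,y,_=V["square"]; env.movep([x,y,ZC],q(-.035))
p,d=snap("p2_side","side"); snap("p2_top","top")
check("p2_top","round",0); check("p2_top","jar",1)
cv2.imwrite("pics/p2_sc.png",cv2.resize(p[40:240,180:380][...,::-1],None,fx=2.9,fy=2.9))
E
```

```text
contact True z-zt -0.00015442111678351522 xy [0.48841902 0.1852405 ] w 0.04944251136227889
t 21.6583
round px 153 off along/across mm [ 1.1 -1.6] z 0.158
jar px 329 off along/across mm [-0.1 -2.6] z 0.1459
```

View pics/p2_sc.png

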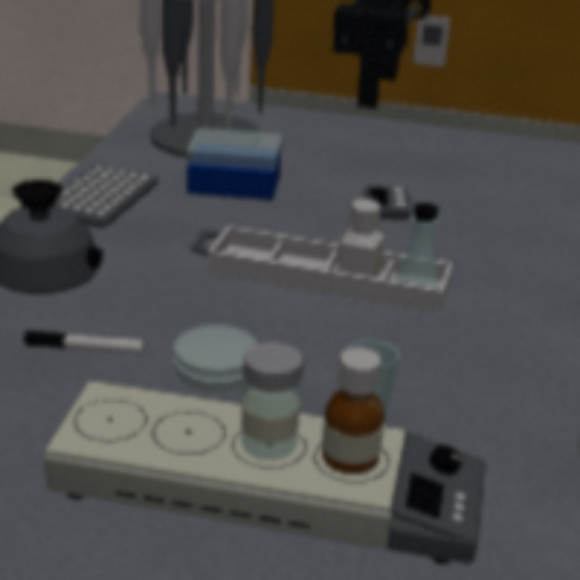

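The jar stands upright in ring 2 (crop (270,440)) and the round bottle in ring 1. Offsets are 3 mm or less, and the square bottle and flask are untouched. Next is the square bottle.

```bash
python3 - <<'E'
from h import *
if pick("square"):
    p,_=snap("s_side","side")
    place("square",2,dy=.001)
    x,y,_=V["flask"]; env.movep([x,y,ZC],q(-.035))
    p2,d=snap("p3_side","side"); snap("p3_top","top")
    for n,i in(("round",0),("jar",1),("square",2)): check("p3_top",n,i)
    cv2.imwrite("pics/p3_sc.png",cv2.resize(np.hstack([p[40:240,180:380],p2[40:240,180:380]])[...,::-1],None,fx=2,fy=2,interpolation=2))
E
```

```text
down contact False array([ 0.48554615, -0.23614508,  0.0876904 ])
width 0.032284893166780446
t 27.3417 w 0.03234348717038978 F [-0.17 -0.39 -1.69]
contact True z-zt -0.00017272345266705624 xy [0.56193828 0.19005426] w 0.032247755187823565
t 32.4833
round px 157 off along/across mm [ 0.8 -1.1] z 0.1576
jar px 314 off along/across mm [-0.4 -1.6] z 0.1455
square px 145 off along/across mm [-0.4 -1.1] z 0.1523
```

View pics/p3_sc.png

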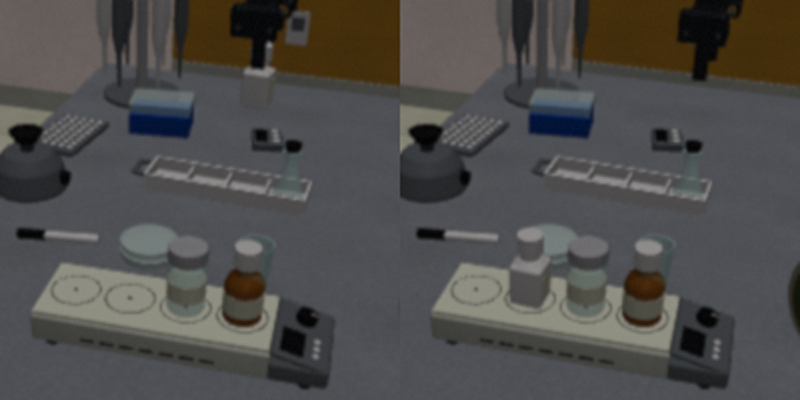

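All three stand upright on rings 1-3, with offsets of 2 mm or less; only the flask is left in the tray. I'll pick the flask at its lip and check how it hangs before placing it.

```bash
python3 - <<'E'
from h import *
if pick("flask",25):
    p,_=snap("f_side","side")
    cv2.imwrite("pics/f_sc.png",cv2.resize(p[20:220,180:380][...,::-1],None,fx=2.9,fy=2.9))
E
```

```text
down contact False array([ 0.4150467 , -0.23270481,  0.09370671])
width 0.028212181488698883
t 38.2 w 0.02832389178100393 F [-0.43 -0.94 -1.9 ]
```

View pics/f_sc.png

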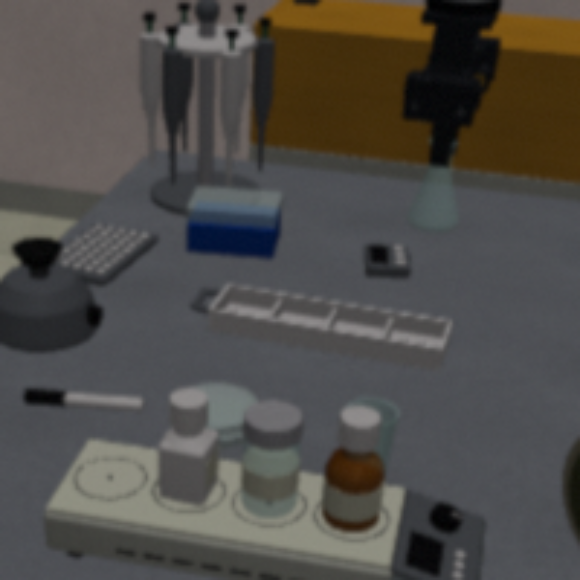

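The flask hangs upright under the gripper at about (436,200) in the crop and the tray is empty. The width reads 28.2 mm against the 31 mm lip, so I'll check its axis against the tool axis.

```bash
python3 - <<'E'
from h import *
t=np.array(status.read_state()["tcp_pos"])
f=np.load("f_side.npz");X=cloud("side",f["d"]);p=f["p"].astype(int)
k=(np.hypot(X[...,0]-t[0],X[...,1]-t[1])<.05)&(X[...,2]<t[2]-.02)&(X[...,2]>t[2]-.12)
# clear glass: also use colour
for v in range(70,102,3):
    xs=np.where(k[v])[0]
    if len(xs)>2: print(v,xs.min(),xs.max(),(xs.min()+xs.max())/2,np.median(X[v,xs],0).round(3))
P=[t-[0,0,a] for a in(.02,.04,.06,.087)]
print(proj("side",P).round(1).tolist())
E
```

```text
79 327 335 331.0 [ 0.415 -0.224  0.224]
82 326 335 330.5 [ 0.415 -0.22   0.215]
85 325 336 330.5 [ 0.413 -0.22   0.206]
88 323 336 329.5 [ 0.415 -0.216  0.198]
91 322 337 329.5 [ 0.413 -0.214  0.189]
94 321 337 329.0 [ 0.413 -0.211  0.179]
97 322 337 329.5 [ 0.41  -0.207  0.171]
[[331.7, 76.3], [330.9, 82.5], [330.1, 88.6], [329.0, 96.6]]
```

The flask's mid-line follows the tool axis within 0.6 px, so it is upright and centred. I'll raise it a little more for clearance over the 0.153 m tops and place it.

```bash
python3 - <<'E'
import h
from h import *
t=np.array(status.read_state()["tcp_pos"]); env.movel([t[0],t[1],.28],rate=.12); h.ZC=.28
place("flask",3,dy=.001)
env.movep([.40,-.25,.28],q(0))
p2,_=snap("p4_side","side"); p,_=snap("p4_top","top")
for n,i in(("round",0),("jar",1),("square",2),("flask",3)): check("p4_top",n,i)
cv2.imwrite("pics/p4_sc.png",cv2.resize(np.hstack([p[110:290,190:330],p2[70:250,180:360]])[...,::-1],None,fx=2.4,fy=2.4,interpolation=2))
E
```

```text
contact True z-zt -0.00013701400149448983 xy [0.63585608 0.19346565] w 0.02803374775764631
t 44.3
round px 142 off along/across mm [ 1.  -1.5] z 0.1575
jar px 333 off along/across mm [-0.4 -1.7] z 0.1458
square px 143 off along/across mm [-0.2 -1.4] z 0.1519
flask px 97 off along/across mm [ 0.9 -2.2] z 0.1599
```

View pics/p4_sc.png

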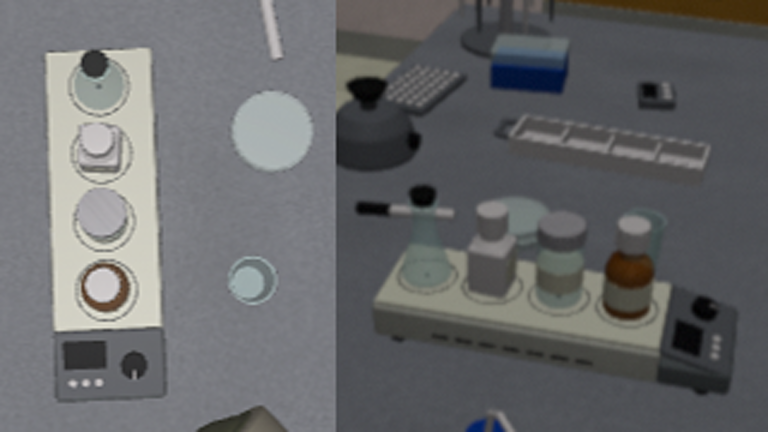

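Both views show the four vessels upright inside their rings, in the order round bottle, jar, square bottle, flask from the panel. The beaker is at its old place and the arm is clear of everything, so I'm handing in.

```bash
python3 -c "
from h import *
env.sleep(.3); print(status.read_state()['time'],np.round(status.read_state()['contact_force'],2)); env.finish_job()"
```

```text
46.525 [0.53 0.73 0.07]
the job is handed in; nothing more can be done
```

All four vessels are on the stirrer in tray order, counted from the control panel: round bottle, jar, square bottle, flask. I handed the job in at 46.5 s of the 112 s allowed; the hand-in gives no verdict.

- **Placing:** each vessel was gripped from above and lowered slowly until contact. Contact came within about 0.2 mm of the expected height every time.
- **Last checks:** the final top view puts every vessel within 1.0 mm of its ring centre along the row and 2.2 mm across it. Tops are at the expected heights, about 1–2 mm low as the plate itself read. Both views show all four vessels upright. The arm was clear of everything at the end. In the pictures the beaker looks unmoved, and the arm never went near the wash bottle; I measured neither again.
- **Disagreements:**
  - The side camera put the vessels' y about 8 mm off the top camera. I took this as bias from the visible cap sides and used the top view.
  - The flask grip read 28 mm against its 31 mm lip, but its side-view mid-line followed the tool axis.

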